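# Hold the cutlery bin open at the pass

## Robot

A 7-joint arm with a two-finger parallel gripper is mounted at the origin on the work surface. World frame = base frame: x ahead of the robot, y to its left, z up, the work surface at z = 0. Lengths are in m, angles in rad, forces in N, time in s.
With the tool pointing down it reaches from about 0.35 to 0.9 m from the base axis. Payload 8.1 kg.
Tool frame: the origin (TCP) lies on the centre line of the jaws, within the pads' length; the fingertips stand 17 mm ahead of it and the grasp point (between the pads) lies 2 mm behind it; z points along the fingers, y is the direction in which the jaws open and shut (so a half turn about z gives the same grasp; the last joint's range is limited). The gripper opens to 92 mm and grips with 3 to 60 N. Pads are 19 mm wide; open, the fingers measure 130 mm over their backs; the gripper's body (75 mm by 190 mm) begins 47 mm behind the grasp point.
Start: joints at [-1.407, 0.434, 0.025, 1.573, -0.012, 1.134, -0.075], TCP at [0.165, 0.603, 0.244] pointing down, gripper open.
Joint ranges: [-2.62, 2.62], [-0.44, 2.09], [-1.27, 1.32], [0.08, 2.57], [-1.32, 4.46], [0.12, 2], [-2.74, 2.74]. Speed limits (rad/s): [2.22, 2.22, 3.01, 3.01, 3.14, 3.14, 3.14].

## Interface

Orientations are given as a rotation vector (axis times angle).
In Python, from cell import arm gives the robot as it stands.
- The arm moves only by the shell command python3 -m creep 'ROWS' [FORCE]. ROWS is JSON, a list that holds one entry, the list of rows, each a list of 7 numbers: the shift along the world's x, y, z in cm, then the turn, a rotation vector about the world's x, y, z in degrees, then the opening, from -1 (shut) to 1 (fully open), so that 0 is half open. In form: [[[tx, ty, tz, ax, ay, az, jaw], ...]]. A call has 1 to 5 rows; each row is the pose to reach, as a shift and turn from the pose commanded when the call began; what a row does not reach only later rows make up. A row lasts 1/10 s, in which the tool goes at most 50 mm and 8.59 degrees, less where a joint would pass 70% of its speed; a pose out of reach is approached as far as the arm can. A call with a gripper value outside its range is refused whole. The fingers move at their own pace and stop on an object; FORCE is the grip in N (left out, the last holds). Time passes only in rows, so rows that repeat a pose let the fingers close. It gives the time, the measured TCP pose, the force and the opening at its end, in the units of the state.
- arm.observe(): the state, without advancing time (a new reading comes with each control period).
- arm.get_image(name): name is "side" or "top"; returns the picture (384x512x3 uint8, red, green, blue); there is no depth.
- arm.camera_model(name): a dict with "vfov" (degrees; the focal length in pixels is half the picture's height over the tangent of half this angle, whatever the lens; pixels are square), "cx", "cy" (the principal point, pixels), "cam_to_world" (4x4, takes a point from camera to world coordinates). Camera axes: x right, y down, z forward; pixel columns grow to the right and rows downward; lengths in m; the calibration is good to about 2 mm. A picture is of the moment at which its call begins. camera_model takes no time and is no camera call.
- arm.sign_off(): hands the job in, once; it reports no verdict.
The state is a dict: "clock": time; "joints": joint angles; "dq": joint speeds; "joint_efforts": joint torques, N m; "position": TCP position; "ee_rot": TCP orientation; "force": force on the tool from outside, world axes, zero at the start; "ft_torque": the same for the moment, N m; "width": opening from 0.0 (shut) to 1.0 (fully open).
Only numpy, scipy, OpenCV 4.12 (cv2) and the standard library are available. Lean on these libraries where they do the work, as an engineer would, in place of code of your own. Each camera call takes 0.05 s, during which the arm holds its last target.

## Task

Take the tape dispenser off the lid of the white cutlery bin and set it down upright on the blue mat. Then raise the lid by its black handle to 45 degrees and keep holding it there with the gripper, so that a colleague across the pass can fill the bin: the job finishes with the lid still held, because it falls shut if let go. Drop neither dispenser nor lid, and leave everything else where it stands.

Things in the scene. Friction and masses are not known exactly. Their poses are not given: they have to be found in the camera images.
- bin: White plastic cutlery bin fixed to the bench, 240 x 240 mm, 110 mm high, with an aluminium lid. Origin: centre of its underside, on the bench. Its +x axis points level from the hinge side (nearest the robot) to the handle side (far from the robot); z up. Yaw varies by about 0.25 rad either way.
- lid (a joint): Opening angle of the bin's lid in rad: 0 shut, 0.785 is 45 degrees, stop at 1.8. The lid is a 246 x 246 mm plate, 8 mm thick, about 0.4 kg, its top 118 mm above the bench when shut. It turns freely about a level hinge along the bin's y axis and falls shut by its own weight; opening lifts its far edge up and back towards the robot. It takes about 2 to 3 N at the handle.
- lid_hinge (a point): Middle of the hinge line, on the rim of the bin's side nearest the robot (bin frame: x -120, y 0, z 110 mm). The hinge runs along the bin's y axis.
- lid_handle (a point): Middle of the lid's handle: a black round bar, 12 mm in diameter, 124 mm long, parallel to the hinge (bin's y axis), on two 12 mm posts 110 mm apart. It moves with the lid. Shut, it lies 215 mm along the bin's +x from the hinge and 48 mm above it, 158 mm above the bench, with 34 mm free between bar and lid. The bar can turn between gripper fingers.
- tape: Tape dispenser, about 0.35 kg, standing loose on the shut lid at the start: grey base 110 x 56 mm and 22 mm high; above it a white body 70 mm long and 30 mm wide (its flat sides are the place to grip) from 22 to 68 mm height, with a yellow tape roll of 72 mm diameter, 24 mm wide, showing above it up to 88 mm. Origin: centre of its underside; +x along its length towards the small steel cutter, y across the 30 mm width, z up.
- mat: Blue flat mat fixed to the bench, 180 mm (its x) by 150 mm (its y), 4 mm thick, left or right of the bin. Origin: centre of its underside; its top is 4 mm above the bench.
- tubs: Bystander: stack of three white tubs with grey rims, 104 mm across, 96 mm high, on the other side of the bin from the mat. Origin: centre of its underside.
- cups: Bystander: stack of pale paper cups, 86 mm across, 130 mm high. Origin: centre of its underside.
- sauce: Bystander: red sauce bottle, 60 mm across, 170 mm high. Origin: centre of its underside.
- gloves: Bystander: green glove box, 110 x 180 x 70 mm. Origin: centre of its underside.
- roll: Bystander: spare yellow tape roll lying flat, 90 mm across, 24 mm high. Origin: centre of its underside.
- scoop: Bystander: long-handled spoon lying on the bench. Origin: on its underside, its length along its x.
Mind the look-alikes: they are no part of the job. Leave any pink look-alike of the tape alone. Of the things shaped like the mat, the blue one is meant.

How it is judged:
By the outcome, as a careful person would: the job done as asked, in the order asked, and still so for the second after the job is handed in, while the arm keeps its last pose, push and grip.
It also fails if it takes over 58 s, if anything falls off the work surface, if the arm or the gripper's body presses on something with over 40 N, if the wrist force passes 120 N, or if a joint passes its speed limit or range.

## Working session

There is one attempt and no reset: what is moved stays moved. The work goes in short steps, Python scripts to look and compute and a shell command to move; the robot and the scene stay as the last step left them, time stands still between calls to the robot, and variables do not carry over. Pictures are saved under pics/ and viewed, and the job is handed in when it is done.

```bash
ls; mkdir -p pics
python3 - <<'E'
from cell import arm
import cv2, numpy as np
print(arm.observe())
for n in("side","top"):
    im=arm.get_image(n); cv2.imwrite(f"pics/{n}0.png",im[:,:,::-1])
    print(n,arm.camera_model(n))
E
```

```text
pics
{'clock': 0.0, 'joints': array([-1.4065757 ,  0.43524265,  0.02496658,  1.5741255 , -0.01158969,
        1.13402144, -0.07508922]), 'dq': array([ 1.57187298e-03, -8.75925683e-04,  2.46842845e-06, -2.67331327e-03,
       -7.85350664e-04, -8.04901889e-04,  1.68497976e-03]), 'joint_efforts': array([-6.75218780e-04, -6.67831492e+01,  9.84431393e-01, -3.14470804e+01,
       -6.07314846e-02,  4.26776439e-02,  1.82213312e-04]), 'position': array([0.16471141, 0.60237686, 0.2429217 ]), 'ee_rot': array([-4.17946551e-01, -3.11360171e+00,  2.59314321e-03]), 'force': array([-0.69046971, -0.24472207, -0.55913158]), 'ft_torque': array([-0.02701337,  0.03193427,  0.0108    ]), 'width': 0.9982849538258284}
side {'vfov': 57.02825993822805, 'cx': 250.28258725392996, 'cy': 202.79614278596793, 'cam_to_world': array([[ 0.90121769, -0.24273878,  0.35900495,  0.11719404],
       [-0.43313456, -0.53163195,  0.72784746, -0.78890406],
       [ 0.01418169, -0.81144646, -0.58425467,  0.73260486],
       [ 0.        ,  0.        ,  0.        ,  1.        ]])}
top {'vfov': 46.52513034861738, 'cx': 260.37704512806295, 'cy': 191.70344019429717, 'cam_to_world': array([[ 0.02191451, -0.99875617,  0.04478689,  0.40688298],
       [-0.99971837, -0.02148356,  0.01008104, -0.03130413],
       [-0.00910631, -0.0449952 , -0.9989457 ,  1.37787226],
       [ 0.        ,  0.        ,  0.        ,  1.        ]])}
```

View pics/side0.png

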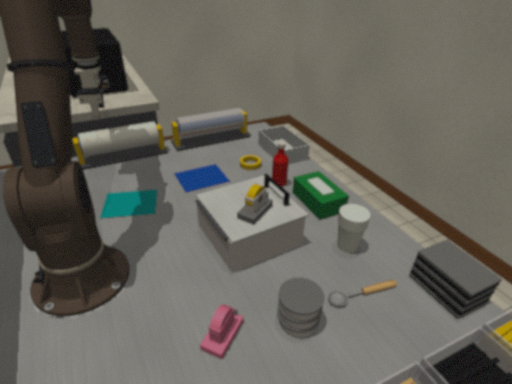

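View pics/top0.png

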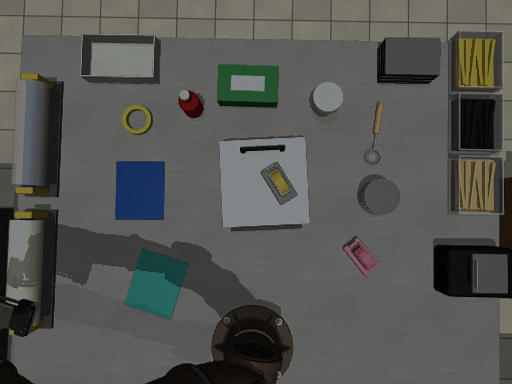

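The side view shows the bin at (250,220), the tape on the lid at (256,203), the blue mat at (202,178) and the handle at (277,190). In the top view the bin is at (264,182), the tape at (279,183), the handle at (262,149) and the blue mat at (140,191). I'll enlarge these.

Run:
```python
import cv2
t=cv2.imread("pics/top0.png"); s=cv2.imread("pics/side0.png")
cv2.imwrite("pics/ct.png",cv2.resize(t[125:240,210:320],None,fx=5,fy=5,interpolation=cv2.INTER_CUBIC))
cv2.imwrite("pics/cs.png",cv2.resize(s[155:270,170:310],None,fx=5,fy=5,interpolation=cv2.INTER_CUBIC))
```

```text
(no output)
```

View pics/ct.png

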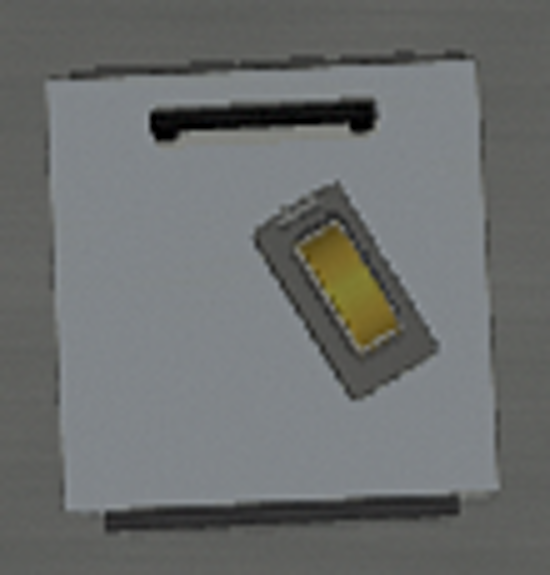

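View pics/cs.png

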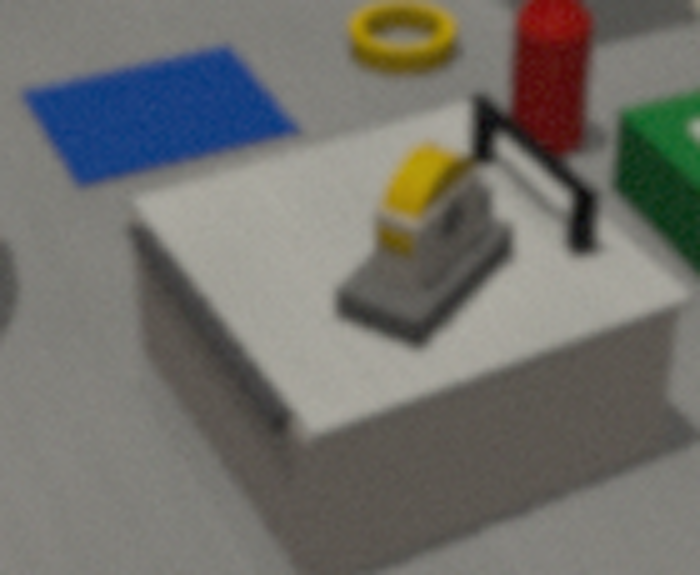

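```bash
cat > h.py <<'E'
from cell import arm
import numpy as np
def ray(n,u,v,z):
    c=arm.camera_model(n); f=192/np.tan(np.radians(c["vfov"]/2)); M=c["cam_to_world"]
    d=M[:3,:3]@np.array([(u-c["cx"])/f,(v-c["cy"])/f,1]); o=M[:3,3]
    return o+d*(z-o[2])/d[2]
def proj(n,p):
    c=arm.camera_model(n); f=192/np.tan(np.radians(c["vfov"]/2)); M=c["cam_to_world"]
    q=M[:3,:3].T@(np.array(p)-M[:3,3]); return np.array([c["cx"]+f*q[0]/q[2],c["cy"]+f*q[1]/q[2]])
E
python3 - <<'E'
from h import *
np.set_printoptions(precision=4,suppress=True)
def go(name,n,pts,z,ox,oy):
    P=np.array([ray(n,(u+.5)/5-.5+ox,(v+.5)/5-.5+oy,z)[:2] for u,v in pts])
    e=np.diff(np.vstack([P,P[:1]]),axis=0)
    print(name,n,"c",P.mean(0),"sides",np.linalg.norm(e,axis=1),"ang",np.degrees(np.arctan2(e[:,1],e[:,0])))
go("lid","top",[(48,80),(475,60),(497,490),(66,512)],.118,210,125)
go("lid","side",[(133,203),(475,100),(690,297),(305,438)],.118,170,155)
go("tapebase","top",[(255,237),(338,183),(438,350),(357,400)],.14,210,125)
go("tapebase","side",[(340,298),(418,334),(510,238)],.14,170,155)
go("rolltop","top",[(318,240),(385,338)],.19,210,125)
go("handle","top",[(150,117),(376,106)],.162,210,125)
go("handle","side",[(480,98),(592,196)],.164,170,155)
go("mat","side",[(22,95),(228,45),(300,130),(82,186)],.004,170,155)
P=np.array([ray("top",u,v,.004)[:2] for u,v in [(115.5,161.5),(164,161.5),(164,219.5),(115.5,219.5)]]);print("mat top",P.mean(0),P.tolist())
E
```

```text
lid top c [ 0.4924 -0.0278] sides [0.2427 0.2437 0.2429 0.2451] ang [ -86.1313 -176.0917   94.1863    3.8664]
lid side c [ 0.491  -0.0289] sides [0.2478 0.2437 0.2474 0.2402] ang [   4.9371  -87.2297 -175.8713   92.837 ]
tapebase top c [ 0.4875 -0.0699] sides [0.0551 0.1082 0.0528 0.1068] ang [ -55.6515 -148.0291  122.9056   33.2024]
tapebase side c [ 0.4722 -0.0962] sides [0.0526 0.104  0.1126] ang [ -61.4928   33.311  -174.4174]
rolltop top c [ 0.4861 -0.0707] sides [0.0633 0.0633] ang [-144.5343   35.4657]
handle top c [ 0.5842 -0.0213] sides [0.1239 0.1239] ang [-86.0183  93.9817]
handle side c [ 0.5798 -0.0245] sides [0.1227 0.1227] ang [-86.1724  93.8276]
mat side c [0.4661 0.3542] sides [0.1775 0.1468 0.1757 0.1438] ang [   2.6018  -88.9117 -178.3672   91.7835]
mat top [0.4645 0.355 ] [[0.5524689962338352, 0.4333550164945495], [0.5556135803178098, 0.28283220389336927], [0.3765110388940135, 0.2771623716142617], [0.3732075262252784, 0.42679896542681484]]
```

Both views agree to within a few mm and the measured sizes match the given ones:

| Thing | Position (m) | Yaw |
|---|---|---|
| Bin | (0.492, -0.028) | 3.9° |
| Tape | (0.487, -0.070) | 33° |
| Handle | (0.585, -0.022) | – |
| Mat | (0.465, 0.355) | – |

To get above the tape, the arm shifts about (+32, -67, +6) cm and turns -132° about z.

```bash
python3 -m creep '[[[2,-4,1.5,0,0,-8,1],[4,-8,3,0,0,-16,1],[6,-12,4.5,0,0,-24,1],[8,-16,6,0,0,-32,1],[10,-20,6,0,0,-40,1]]]' 30
python3 -m creep '[[[2,-4,0,0,0,-8,1],[4,-8,0,0,0,-16,1],[6,-12,0,0,0,-24,1],[8,-16,0,0,0,-32,1],[10,-20,0,0,0,-40,1]]]'
```

```text
clock: 0.6
position: [0.2658, 0.4018, 0.3053]
ee_rot: [-1.466, -2.778, -0.004]
force: [1.1, 0.7, 0.4]
width: 0.998
clock: 1.1
position: [0.3651, 0.2011, 0.3037]
ee_rot: [-2.327, -2.11, -0.0]
force: [1.8, 0.5, 0.1]
width: 1.002
```

```bash
python3 -m creep '[[[2,-4,0,0,0,-8,1],[4,-8,0,0,0,-16,1],[6,-12,0,0,0,-24,1],[8,-16,0,0,0,-32,1],[10,-20,0,0,0,-40,1]]]'
python3 -m creep '[[[1.2,-4,0,0,0,-6,1],[2.2,-7.1,0,0,0,-11.7,1],[2.2,-7.1,0,0,0,-11.7,1],[2.2,-7.1,0,0,0,-11.7,1]]]'
python3 - <<'E'
from h import *
import cv2
from scipy.spatial.transform import Rotation as R
o=arm.observe();r=R.from_rotvec(o["ee_rot"]).as_matrix();print(o["position"],np.degrees(np.arctan2(r[1,1],r[0,1])),r[:,2],o["joints"])
for n in("top","side"):
    im=arm.get_image(n)[:,:,::-1]; cv2.imwrite(f"pics/{n}1.png",im)
s=cv2.imread("pics/side1.png");t=cv2.imread("pics/top1.png")
cv2.imwrite("pics/b1.png",np.hstack([cv2.resize(t[110:250,200:330],(390,420)),cv2.resize(s[120:260,180:310],(390,420))]))
E
```

```text
clock: 1.6
position: [0.465, 0.0012, 0.3038]
ee_rot: [-2.908, -1.187, -0.001]
force: [0.4, 0.6, -0.1]
width: 1.0
clock: 2.0
position: [0.4865, -0.0685, 0.3034]
ee_rot: [-3.013, -0.891, 0.002]
force: [0.2, 0.9, -0.7]
width: 1.001
[ 0.4865285  -0.06850121  0.30336857] -57.04685357417946 [-9.31722038e-04 -2.63377353e-04 -9.99999531e-01] [-0.6431836   0.18604821  0.81112615  1.84311885 -0.14547755  1.17424893
 -0.77976173]
```

View pics/b1.png

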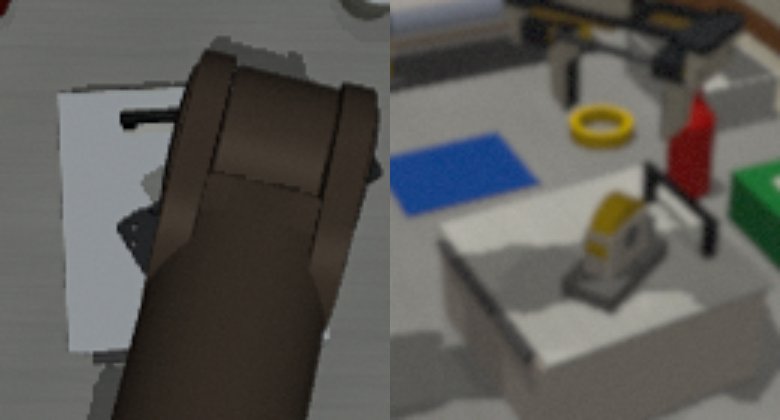

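The gripper hangs over the tape with its jaws across the body (side crop, tape at about (615,245)). Descending.

```bash
python3 -m creep '[[[0,0,-2.5,0,0,0,1],[0,-0.1,-5,0,0,0,1],[0,-0.1,-7,0,0,0,1],[0,-0.1,-9,0,0,0,1],[0,-0.1,-9,0,0,0,1]]]'
python3 - <<'E'
from h import *
import cv2
s=arm.get_image("side")[:,:,::-1]
cv2.imwrite("pics/b2.png",cv2.resize(s[120:260,180:330],None,fx=5,fy=4.2857))
E
```

```text
clock: 2.6
position: [0.4851, -0.0673, 0.2118]
ee_rot: [-3.009, -0.897, 0.006]
force: [-0.3, 0.7, 0.8]
width: 0.999
```

View pics/b2.png

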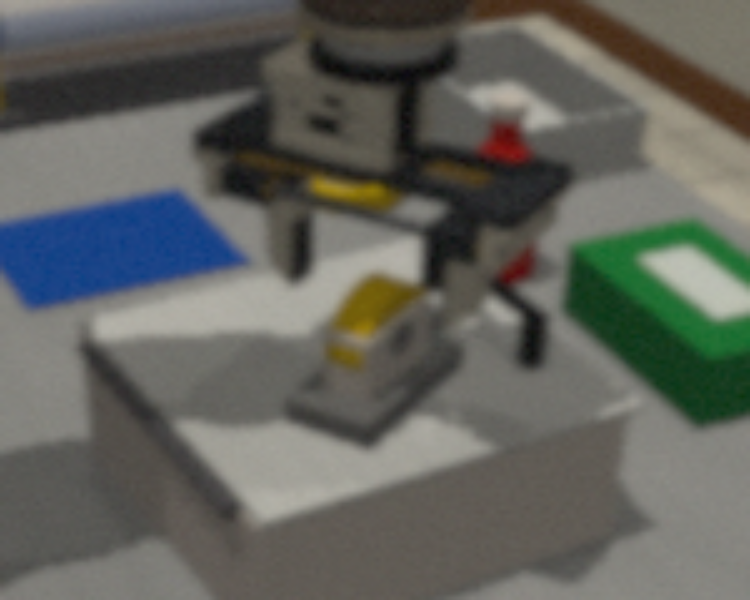

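The fingers straddle the roll. Left finger is at (290,245), right at (470,290), and the tape's top is between them at (380,285). Going down to grip height.

```bash
python3 -m creep '[[[0.1,-0.2,-1.5,0,0,0,1],[0.1,-0.2,-3,0,0,0,1],[0.1,-0.2,-4,0,0,0,1],[0.1,-0.2,-4.7,0,0,0,1],[0.1,-0.2,-4.7,0,0,0,1]]]'
python3 -m creep '[[[0,0,0,0,0,0,-0.1],[0,0,0,0,0,0,-0.3],[0,0,0,0,0,0,-0.5],[0,0,0,0,0,0,-0.7],[0,0,0,0,0,0,-1]]]' 30
python3 -m creep '[[[0,0,0,0,0,0,-1],[0,0,0,0,0,0,-1],[0,0,0,0,0,0,-1],[0,0,0,0,0,0,-1]]]'
```

```text
clock: 3.15
position: [0.4877, -0.0708, 0.1666]
ee_rot: [-3.012, -0.893, 0.001]
force: [0.6, 0.4, 0.4]
width: 1.0
clock: 3.65
position: [0.4879, -0.0711, 0.1669]
ee_rot: [3.012, 0.893, 0.0]
force: [0.4, 0.3, 0.2]
width: 0.618
clock: 4.05
position: [0.4875, -0.0707, 0.1667]
ee_rot: [-3.011, -0.893, 0.001]
force: [-1.8, 2.6, 3.0]
width: 0.326
```

The width is 0.326, or 30 mm, so the body is gripped. Lifting.

```bash
python3 -m creep '[[[0,0,0,0,0,0,-1],[0,0,1,0,0,0,-1],[0,0,2.5,0,0,0,-1],[0,0,4.5,0,0,0,-1],[0,0,6.5,0,0,0,-1]]]' 35
python3 -m creep '[[[0,0,2,0,0,0,-1],[0,1,4,0,0,0,-1],[0,3,5,0,0,0,-1],[0,6,5,0,0,0,-1],[0,9,5,0,0,0,-1]]]'
python3 - <<'E'
from h import *
import cv2
s=arm.get_image("side")[:,:,::-1]
cv2.imwrite("pics/b3.png",cv2.resize(s[80:260,120:330],None,fx=3.3,fy=3.3))
print(arm.observe()["force"])
E
```

```text
clock: 4.55
position: [0.4877, -0.0717, 0.2328]
ee_rot: [3.012, 0.891, -0.0]
force: [0.7, -0.2, -2.9]
width: 0.323
clock: 5.05
position: [0.4881, 0.019, 0.2828]
ee_rot: [3.012, 0.89, 0.003]
force: [0.7, 0.1, -2.2]
width: 0.324
[ 0.38669453  5.96885648 -2.4522732 ]
```

View pics/b3.png

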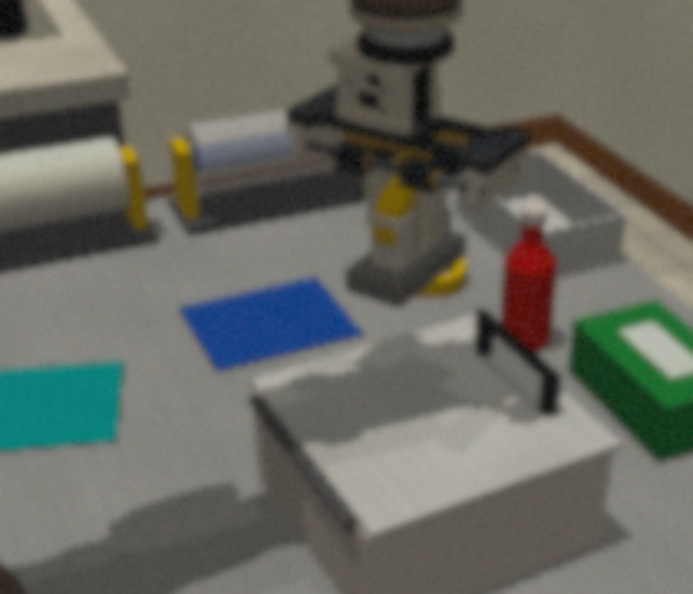

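The tape is held upright, centred at about (405,240). Carrying it to the mat.

```bash
python3 -m creep '[[[-0.2,3,0,0,0,0,-1],[-0.5,7,0,0,0,0,-1],[-0.8,11,0,0,0,0,-1],[-1,15,0,0,0,0,-1],[-1.3,19,0,0,0,0,-1]]]'
python3 -m creep '[[[-0.2,4,0,0,0,0,-1],[-0.5,8,0,0,0,0,-1],[-0.8,12,0,0,0,0,-1],[-1,14.6,0,0,0,0,-1],[-1,14.6,0,0,0,0,-1]]]'
python3 -m creep '[[[0,0,-2,0,0,0,-1],[0,0,-5,0,0,0,-1],[0,0,-8,0,0,0,-1],[0,0,-10,0,0,0,-1],[0,0,-12,0,0,0,-1]]]'
```

```text
clock: 5.6
position: [0.4749, 0.2099, 0.2823]
ee_rot: [3.012, 0.891, 0.001]
force: [0.8, 0.6, -2.1]
width: 0.325
clock: 6.1
position: [0.4635, 0.3595, 0.2813]
ee_rot: [-3.009, -0.902, -0.0]
force: [0.5, 0.3, -3.3]
width: 0.323
clock: 6.6
position: [0.4652, 0.3536, 0.1611]
ee_rot: [3.011, 0.891, 0.0]
force: [0.7, -0.2, -1.9]
width: 0.325
```

```bash
python3 -m creep '[[[0,0,-2,0,0,0,-1],[0,0,-4,0,0,0,-1],[0,0,-6,0,0,0,-1],[0,0,-8,0,0,0,-1],[0,0,-9,0,0,0,-1]]]'
python3 -m creep '[[[0,0,-0.5,0,0,0,-1],[0,0,-0.9,0,0,0,-1],[0,0,-1.2,0,0,0,-1],[0,0,-1.4,0,0,0,-1],[0,0,-1.4,0,0,0,-1]]]'
python3 - <<'E'
from h import *
import cv2
s=arm.get_image("side")[:,:,::-1]
cv2.imwrite("pics/b4.png",cv2.resize(s[100:220,130:290],None,fx=4.5,fy=4.5))
print(arm.observe()["position"],arm.observe()["force"])
E
```

```text
clock: 7.1
position: [0.4648, 0.3536, 0.0707]
ee_rot: [3.011, 0.891, -0.002]
force: [-0.4, -0.0, -3.2]
width: 0.323
clock: 7.6
position: [0.4649, 0.355, 0.058]
ee_rot: [-3.012, -0.893, -0.001]
force: [0.2, 0.5, -2.2]
width: 0.324
[0.46494018 0.35502457 0.0580255 ] [-0.03197681 -0.30304716 -2.27370482]
```

View pics/b4.png

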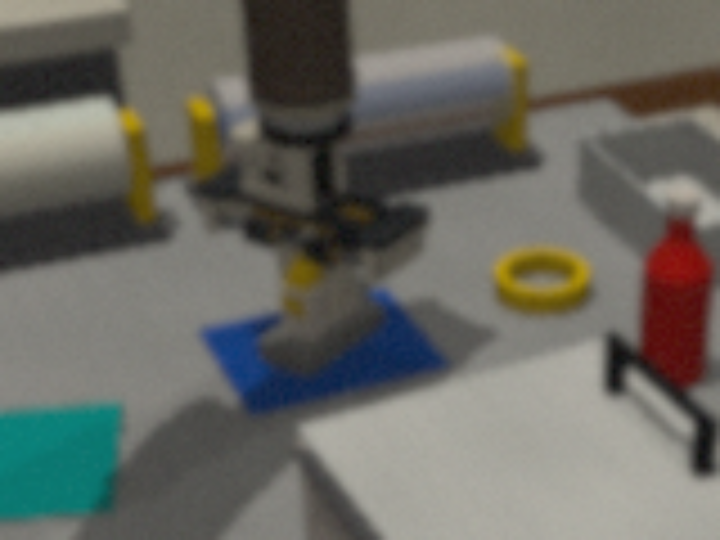

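The tape is over the middle of the mat, base at about (322,340). Lowering slowly until it touches.

```bash
python3 -m creep '[[[0,0,-0.2,0,0,0,-1],[0,0,-0.3,0,0,0,-1],[0,0,-0.4,0,0,0,-1],[0,0,-0.4,0,0,0,-1]]]'
python3 -m creep '[[[0,0,-0.1,0,0,0,-1],[0,0,-0.1,0,0,0,-1],[0,0,-0.1,0,0,0,-1]]]'
```

```text
clock: 8.05
position: [0.4647, 0.3549, 0.0536]
ee_rot: [3.012, 0.892, -0.0]
force: [0.8, 0.7, -3.1]
width: 0.327
clock: 8.35
position: [0.4648, 0.3549, 0.0527]
ee_rot: [3.012, 0.892, -0.0]
force: [-0.0, 0.1, -2.5]
width: 0.326
```

```bash
python3 -m creep '[[[0,0,-0.1,0,0,0,-1],[0,0,-0.1,0,0,0,-1],[0,0,-0.1,0,0,0,-1]]]'
python3 -m creep '[[[0,0,-0.1,0,0,0,-1],[0,0,-0.1,0,0,0,-1],[0,0,-0.1,0,0,0,-1]]]'
```

```text
clock: 8.65
position: [0.4648, 0.3549, 0.0527]
ee_rot: [-3.012, -0.892, -0.0]
force: [-4.9, -2.0, 10.6]
width: 0.325
clock: 8.95
position: [0.4648, 0.3549, 0.0526]
ee_rot: [-3.011, -0.892, -0.0]
force: [-7.6, -3.8, 22.9]
width: 0.323
```

Contact is confirmed at z = 0.0527, as predicted. I'll ease off 1 mm and release.

```bash
python3 -m creep '[[[0,0,0.15,0,0,0,-1],[0,0,0.15,0,0,0,-1],[0,0,0.15,0,0,0,-0.2],[0,0,0.15,0,0,0,0],[0,0,0.15,0,0,0,0.3]]]'
python3 -m creep '[[[0,0,0,0,0,0,0.5],[0,0,0,0,0,0,0.8],[0,0,0,0,0,0,0.8],[0,0,0,0,0,0,0.8]]]'
python3 -m creep '[[[0,0,1,0,0,0,0.8],[0,0,3,0,0,0,0.8],[0,0,6,0,0,0,0.8],[0,0,9,0,0,0,0.8],[0,0,13,0,0,0,0.8]]]'
python3 - <<'E'
from h import *
import cv2
s=arm.get_image("side")[:,:,::-1]
cv2.imwrite("pics/b5.png",cv2.resize(s[100:220,130:290],None,fx=4.5,fy=4.5))
E
```

```text
clock: 9.45
position: [0.4648, 0.3549, 0.0521]
ee_rot: [3.012, 0.892, -0.0]
force: [0.3, -0.9, -0.8]
width: 0.525
clock: 9.85
position: [0.4648, 0.3549, 0.0522]
ee_rot: [3.012, 0.892, 0.0]
force: [-0.1, -0.2, 0.2]
width: 0.865
clock: 10.35
position: [0.4641, 0.3543, 0.1832]
ee_rot: [3.011, 0.892, -0.002]
force: [0.5, 1.5, 0.6]
width: 0.9
```

View pics/b5.png

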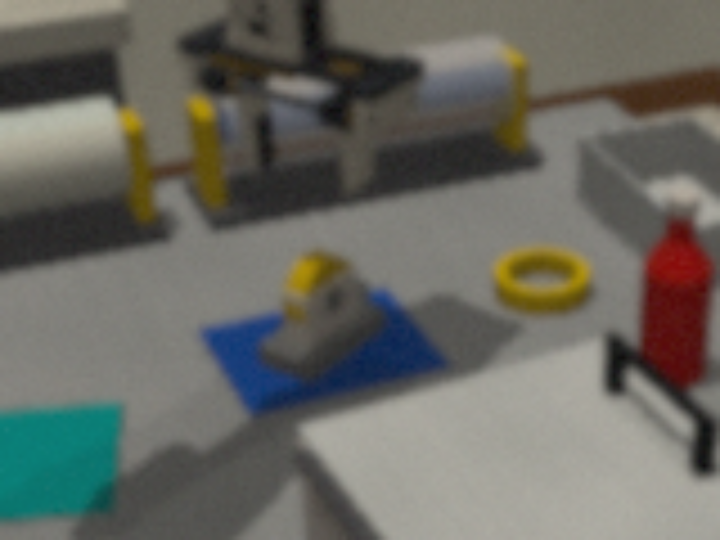

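The tape stands upright on the mat at (322,320), released and clear. Next is the handle: rise, shift (+12, -37.6) cm and turn +61°.

```bash
python3 -m creep '[[[0,-0,4,0,0,4,0.8],[1,-3,8,0,0,12,0.8],[2,-7,12,0,0,20,0.8],[3,-11,12,0,0,28,0.8],[4,-15,12,0,0,36,0.8]]]'
python3 -m creep '[[[2,-4,0,0,0,8,0.8],[4,-8,0,0,0,16,0.8],[6,-12,0,0,0,23,0.8],[7,-16,0,0,0,25,0.8],[8,-20,0,0,0,25,0.8]]]'
python3 -m creep '[[[0,-2.6,0,0,0,0,0.4],[0,-2.6,0,0,0,0,0.4],[0,-2.6,0,0,0,0,0.4]]]'
python3 - <<'E'
from h import *
import cv2
from scipy.spatial.transform import Rotation as R
o=arm.observe();r=R.from_rotvec(o["ee_rot"]).as_matrix();print(o["position"],np.degrees(np.arctan2(r[1,1],r[0,1])),o["joints"])
s=arm.get_image("side")[:,:,::-1]
cv2.imwrite("pics/b6.png",cv2.resize(s[100:260,160:330],None,fx=3.7,fy=3.7))
t=arm.get_image("top")[:,:,::-1]
cv2.imwrite("pics/b6t.png",cv2.resize(t[110:230,90:330],None,fx=3.3,fy=3.3))
E
```

```text
clock: 10.9
position: [0.506, 0.2028, 0.3049]
ee_rot: [2.584, 1.786, 0.007]
force: [-0.2, 0.1, -0.8]
width: 0.897
clock: 11.4
position: [0.5851, 0.0027, 0.3029]
ee_rot: [2.141, 2.298, 0.001]
force: [0.6, 0.3, 0.0]
width: 0.898
clock: 11.7
position: [0.5846, -0.0217, 0.3027]
ee_rot: [2.144, 2.296, 0.001]
force: [0.5, 0.3, 0.1]
width: 0.716
[ 0.58463655 -0.02174535  0.3026855 ] 3.9037926860347008 [-0.44376401  0.34588738  0.54030873  1.61871942 -0.18655392  1.2283275
  0.20137498]
```

View pics/b6.png

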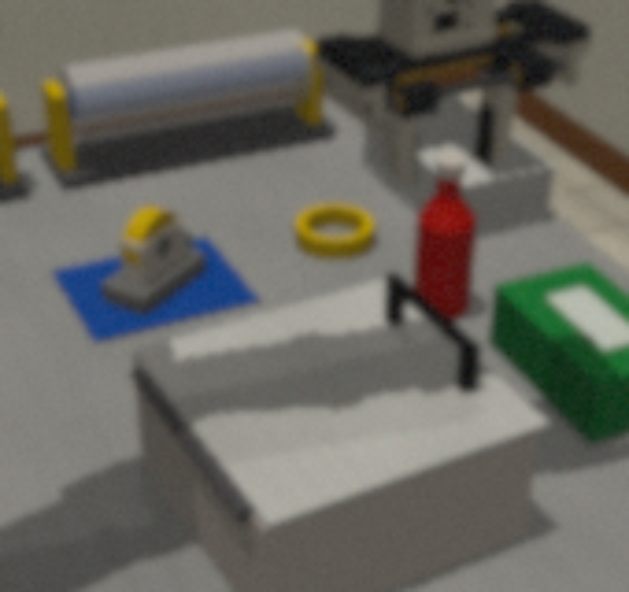

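View pics/b6t.png

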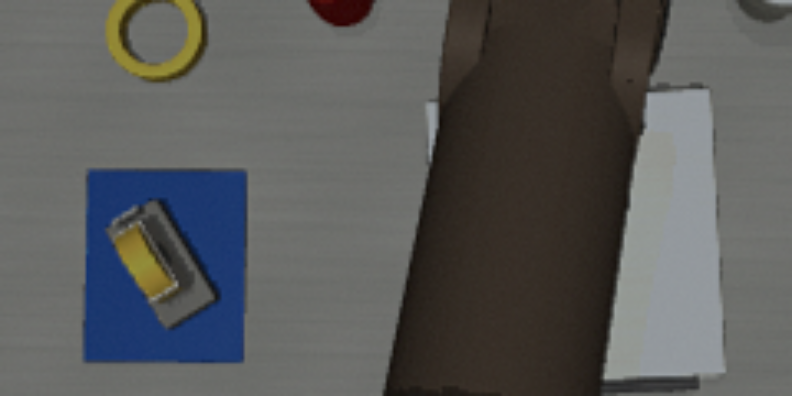

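The tape is wholly on the mat (top crop, base within (107..215, 200..328) on the blue (87..245, 170..360)). The gripper is above the handle. Descending.

```bash
python3 -m creep '[[[0,0,-2.5,0,0,0,0.4],[0,0,-5,0,0,0,0.4],[0,0,-7.5,0,0,0,0.4],[0,0,-9.5,0,0,0,0.4],[0,0,-10.5,0,0,0,0.4]]]'
python3 - <<'E'
from h import *
import cv2
print(arm.observe()["position"])
s=arm.get_image("side")[:,:,::-1]
cv2.imwrite("pics/b7.png",cv2.resize(s[120:240,210:330],None,fx=5,fy=5))
E
```

```text
clock: 12.3
position: [0.5839, -0.0193, 0.1955]
ee_rot: [-2.138, -2.299, 0.002]
force: [-0.0, -0.5, 0.5]
width: 0.701
[ 0.58393314 -0.0192858   0.19554089]
```

View pics/b7.png

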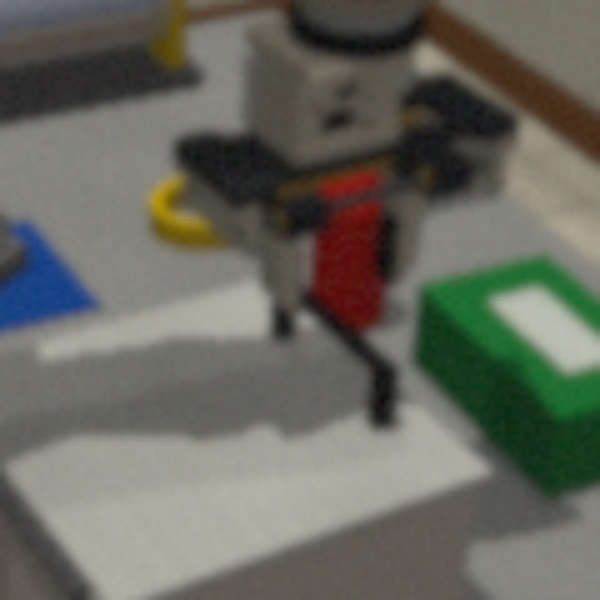

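Run:
```python
from h import *
def c(p): return (proj("side",p)-[210,120]+.5)*5-.5
y=np.radians(3.9)
for k in(-.062,0,.062): print(c([.585-np.sin(y)*k,-.0215+np.cos(y)*k,.158]))
print([c([.584+d,-.02,.178]) for d in(-.04,.04)])
```

```text
[397.08169437 375.37538711]
[338.25636527 324.03534808]
[284.06037647 276.73558414]
[array([277.95513188, 309.73532001]), array([395.50124254, 280.39719969])]
```

The projected bar agrees with the picture to within a few mm. Going down the last 4 cm and closing gently.

```bash
python3 -m creep '[[[-0.1,0,-1,0,0,0,0.4],[-0.1,0,-2,0,0,0,0.4],[-0.1,0,-3,0,0,0,0.4],[-0.1,0,-4,0,0,0,0.4],[-0.1,0,-4,0,0,0,0.4]]]'
python3 -m creep '[[[0,0,0,0,0,0,0],[0,0,0,0,0,0,-0.3],[0,0,0,0,0,0,-0.5],[0,0,0,0,0,0,-0.6],[0,0,0,0,0,0,-0.7]]]' 10
python3 -m creep '[[[0,0,0,0,0,0,-1],[0,0,0,0,0,0,-1],[0,0,0,0,0,0,-1],[0,0,0,0,0,0,-1]]]'
```

```text
clock: 12.85
position: [0.583, -0.021, 0.1558]
ee_rot: [-2.141, -2.297, 0.003]
force: [-0.4, 0.1, 0.6]
width: 0.699
clock: 13.35
position: [0.5839, -0.0211, 0.1575]
ee_rot: [2.142, 2.298, 0.001]
force: [0.2, 0.2, 0.2]
width: 0.315
clock: 13.75
position: [0.5823, -0.0212, 0.157]
ee_rot: [-2.141, -2.296, 0.003]
force: [-5.7, -1.0, 4.5]
width: 0.121
```

The width is 11 mm, so the bar is gripped. Now the arc table.

```bash
python3 - <<'E'
import numpy as np
r=np.hypot(.215,.048);a=np.arctan2(.048,.215);y=np.radians(3.9)
p=0,0,0
for t in range(0,46,3):
    b=a+np.radians(t);dx=r*(np.cos(b)-np.cos(a));dz=r*(np.sin(b)-np.sin(a))
    tl=t*20/45
    c=np.array([dx*np.cos(y)*100,dx*np.sin(y)*100,dz*100]);print(t,c.round(2),np.round([tl*np.sin(y),-tl*np.cos(y)],1))
E
python3 -m creep '[[[-0.1,0,0.1,0,0,0,-1],[-0.1,0,0.1,0,0,0,-1],[-0.1,0,0.1,0,0,0,-1],[-0.1,0,0.1,0,0,0,-1]]]' 30
```

```text
0 [0. 0. 0.] [ 0. -0.]
3 [-0.28 -0.02  1.12] [ 0.1 -1.3]
6 [-0.62 -0.04  2.22] [ 0.2 -2.7]
9 [-1.01 -0.07  3.3 ] [ 0.3 -4. ]
12 [-1.46 -0.1   4.37] [ 0.4 -5.3]
15 [-1.97 -0.13  5.4 ] [ 0.5 -6.7]
18 [-2.53 -0.17  6.41] [ 0.5 -8. ]
21 [-3.14 -0.21  7.39] [ 0.6 -9.3]
24 [-3.8  -0.26  8.33] [  0.7 -10.6]
27 [-4.51 -0.31  9.24] [  0.8 -12. ]
30 [-5.27 -0.36 10.11] [  0.9 -13.3]
33 [-6.07 -0.41 10.94] [  1.  -14.6]
36 [-6.91 -0.47 11.72] [  1.1 -16. ]
39 [-7.79 -0.53 12.46] [  1.2 -17.3]
42 [-8.71 -0.59 13.15] [  1.3 -18.6]
45 [-9.67 -0.66 13.8 ] [  1.4 -20. ]
clock: 14.15
position: [0.5821, -0.0212, 0.1578]
ee_rot: [-2.142, -2.297, 0.002]
force: [-3.6, -0.9, -3.0]
width: 0.117
```

```bash
python3 -m creep '[[[-0.13,-0.01,0.56,0,-0.7,0,-1],[-0.28,-0.02,1.12,0.1,-1.3,0,-1],[-0.44,-0.03,1.67,0.1,-2,0,-1],[-0.62,-0.04,2.22,0.2,-2.7,0,-1],[-0.62,-0.04,2.22,0.2,-2.7,0,-1]]]'
python3 - <<'E'
from h import *
import cv2
s=arm.get_image("side")[:,:,::-1]
cv2.imwrite("pics/b8.png",cv2.resize(s[120:260,190:330],None,fx=4,fy=4))
E
```

```text
clock: 14.65
position: [0.5755, -0.0217, 0.1812]
ee_rot: [2.121, 2.274, 0.055]
force: [-5.6, -1.6, -6.7]
width: 0.12
```

View pics/b8.png

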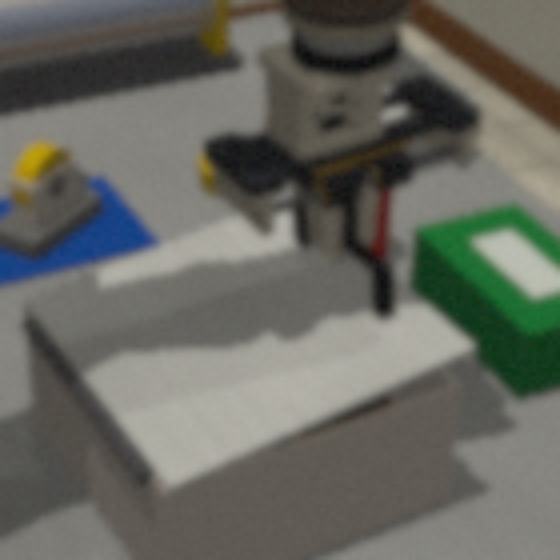

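The lid is lifting; the gap shows at the far edge near (350,410). Continuing along the arc.

```bash
python3 -m creep '[[[-0.26,-0.02,0.72,0.1,-0.9,0,-1],[-0.54,-0.04,1.44,0.1,-1.8,0,-1],[-0.84,-0.06,2.15,0.2,-2.6,0,-1],[-1.09,-0.08,2.67,0.3,-3.3,0,-1],[-1.35,-0.09,3.18,0.3,-4,0,-1]]]'
python3 -m creep '[[[-0.35,-0.02,0.66,0.1,-0.9,0,-1],[-0.74,-0.05,1.33,0.1,-1.8,0,-1],[-1.17,-0.08,1.99,0.2,-2.6,0,-1],[-1.5,-0.1,2.46,0.2,-3.3,0,-1],[-1.83,-0.13,2.93,0.2,-3.9,0,-1]]]'
```

```text
clock: 15.2
position: [0.562, -0.0225, 0.2129]
ee_rot: [2.087, 2.237, 0.133]
force: [-5.1, -1.1, -6.6]
width: 0.118
clock: 15.7
position: [0.5438, -0.0238, 0.242]
ee_rot: [2.051, 2.2, 0.205]
force: [-5.4, -0.7, -7.5]
width: 0.121
```

```bash
python3 -m creep '[[[-0.47,-0.03,0.61,0.1,-0.9,0,-1],[-0.96,-0.06,1.2,0.1,-1.8,0,-1],[-1.47,-0.1,1.78,0.2,-2.7,0,-1],[-1.87,-0.13,2.2,0.2,-3.4,0,-1],[-2.27,-0.15,2.61,0.3,-4,0,-1]]]'
python3 -m creep '[[[-0.56,-0.04,0.53,0.1,-0.9,0,-1],[-1.13,-0.08,1.03,0.1,-1.8,0,-1],[-1.72,-0.12,1.52,0.2,-2.7,0,-1],[-2.18,-0.15,1.87,0.2,-3.4,0,-1],[-2.64,-0.18,2.21,0.3,-4,0,-1]]]'
python3 -m creep '[[[-0.48,-0.03,0.33,0,-0.7,0,-1],[-0.96,-0.07,0.65,0.1,-1.4,0,-1],[-0.96,-0.07,0.65,0.1,-1.4,0,-1],[-0.96,-0.07,0.65,0.1,-1.4,0,-1]]]'
python3 - <<'E'
from h import *
import cv2
o=arm.observe();print(o["position"],o["force"])
from scipy.spatial.transform import Rotation as R
g=o["position"]-.002*R.from_rotvec(o["ee_rot"]).as_matrix()[:,2]; print("grasp",g)
for bx,by in((.492,-.028),(.4875,-.028)):
    h=np.array([bx-.12*np.cos(.068),by-.12*np.sin(.068),.11]); d=g-h
    X=d[0]*np.cos(.068)+d[1]*np.sin(.068); print(np.hypot(X,d[2]),np.degrees(np.arctan2(d[2],X))-12.59)
s=arm.get_image("side")[:,:,::-1];cv2.imwrite("pics/side9.png",s)
cv2.imwrite("pics/b9.png",cv2.resize(s[90:260,180:330],None,fx=3.5,fy=3.5))
t=arm.get_image("top")[:,:,::-1];cv2.imwrite("pics/top9.png",t)
E
```

```text
clock: 16.2
position: [0.5214, -0.0253, 0.2679]
ee_rot: [2.014, 2.16, 0.278]
force: [-4.5, -1.4, -9.8]
width: 0.121
clock: 16.7
position: [0.4953, -0.0271, 0.2902]
ee_rot: [1.976, 2.12, 0.35]
force: [-3.8, -1.6, -9.6]
width: 0.117
clock: 17.1
position: [0.4862, -0.0277, 0.2965]
ee_rot: [1.963, 2.106, 0.373]
force: [-1.6, -1.0, -9.5]
width: 0.122
[ 0.48620393 -0.02770089  0.29649305] [-1.63452937 -1.04674829 -9.46298395]
grasp [ 0.48551874 -0.02774928  0.29837139]
0.2199489827783341 46.32832118667933
0.22230003698386847 45.337248750993155
```

View pics/b9.png

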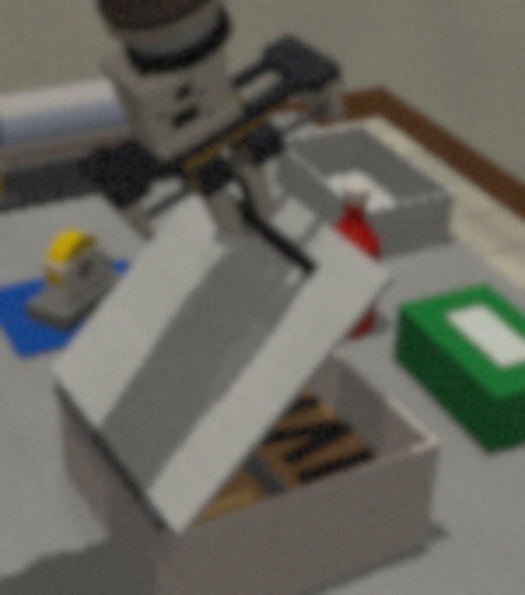

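View pics/top9.png

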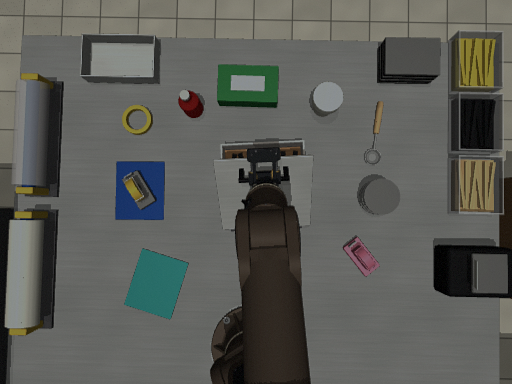

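I'll check the angle from the lid's far corners: (388,270) and about (195,200, partly hidden) in the side crop, and the far edge in the top view at row ~155.

Run:
```python
from h import *
import cv2
s=cv2.imread("pics/side9.png");t=cv2.imread("pics/top9.png")
cv2.imwrite("pics/c9.png",np.hstack([cv2.resize(s[130:250,190:300],(550,600),interpolation=cv2.INTER_CUBIC),]))
cv2.imwrite("pics/d9.png",cv2.resize(t[135:240,205:325],None,fx=5,fy=5,interpolation=cv2.INTER_CUBIC))
for B in((.492,-.028),(.4895,-.0283)):
  for th in(43,45,47):
    a=np.radians(th);y=.068
    out=[]
    for L,S,H in((.243,-.123,.008),(.243,.123,.008),(.243,-.123,0),(-.003,-.123,.008)):
        X=-.12+L*np.cos(a)-H*np.sin(a);Z=.11+L*np.sin(a)+H*np.cos(a)
        p=[B[0]+X*np.cos(y)-S*np.sin(y),B[1]+X*np.sin(y)+S*np.cos(y),Z]
        out+= [((proj("side",p)-[190,130]+.5)*5-.5).round(0),((proj("top",p)-[205,135]+.5)*5-.5).round(0)]
    print(B,th,*out)
```

```text
(0.492, -0.028) 43 [518. 205.] [541.  96.] [281.  20.] [ 42. 119.] [526. 212.] [539.  86.] [205. 570.] [525. 451.]
(0.492, -0.028) 45 [509. 198.] [543. 106.] [272.  13.] [ 42. 130.] [518. 205.] [541.  96.] [205. 571.] [525. 451.]
(0.492, -0.028) 47 [500. 191.] [545. 118.] [263.   6.] [ 41. 141.] [509. 197.] [543. 107.] [204. 571.] [525. 452.]
(0.4895, -0.0283) 43 [515. 206.] [541. 101.] [277.  21.] [ 43. 124.] [522. 214.] [539.  91.] [200. 572.] [525. 456.]
(0.4895, -0.0283) 45 [505. 199.] [543. 111.] [269.  14.] [ 42. 135.] [514. 206.] [541. 101.] [200. 572.] [525. 456.]
(0.4895, -0.0283) 47 [496. 192.] [545. 123.] [259.   7.] [ 41. 146.] [505. 199.] [543. 112.] [200. 573.] [525. 456.]
```

View pics/c9.png

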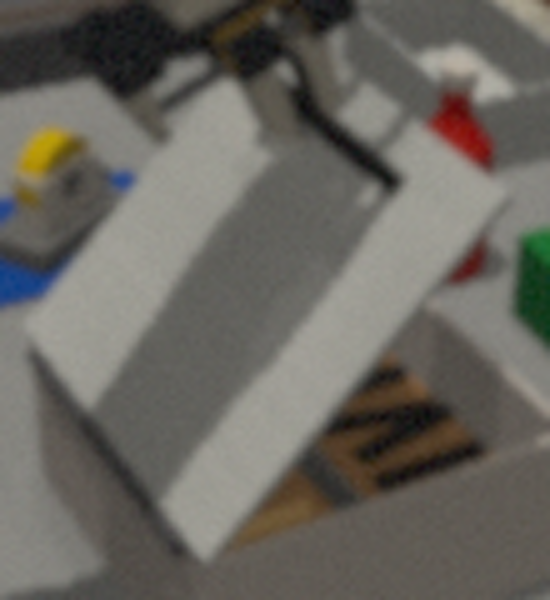

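View pics/d9.png

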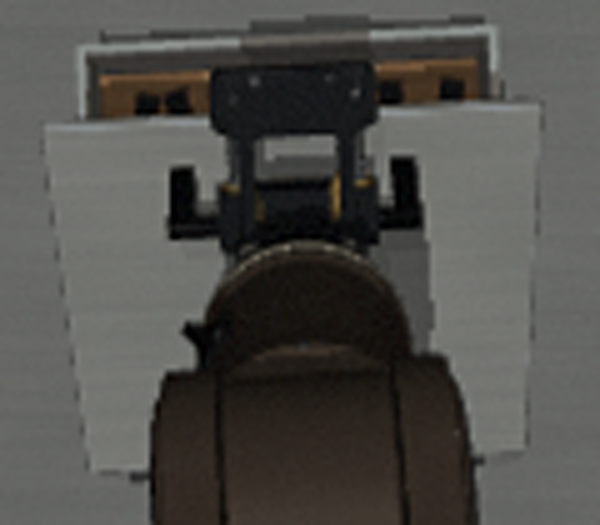

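The lid measures about 45° by both cameras and by the arm's position (44.5–46°). Nothing else has moved between the two top views. A brief check that the hold is stable, then hand in.

```bash
python3 -m creep '[[[0,0,0,0,0,0,-1],[0,0,0,0,0,0,-1],[0,0,0,0,0,0,-1],[0,0,0,0,0,0,-1],[0,0,0,0,0,0,-1]]]' 35
python3 -m creep '[[[0,0,0,0,0,0,-1],[0,0,0,0,0,0,-1],[0,0,0,0,0,0,-1],[0,0,0,0,0,0,-1],[0,0,0,0,0,0,-1]]]'
python3 - <<'E'
from h import *
import cv2
a=cv2.imread("pics/top0.png").astype(int);b=cv2.imread("pics/top9.png").astype(int);d=abs(a-b).max(2)>60
n,l,st,c=cv2.connectedComponentsWithStats(d.astype("uint8"));print([s.tolist() for s in st[1:] if s[4]>25])
s=arm.get_image("side")[:,:,::-1].astype(int);print((abs(s-cv2.imread("pics/side9.png"))[130:250,190:300].max(2)>50).sum())
E
```

```text
clock: 17.7
position: [0.4863, -0.0277, 0.2964]
ee_rot: [1.963, 2.106, 0.373]
force: [-0.7, -1.2, -7.7]
width: 0.115
clock: 18.2
position: [0.4863, -0.0277, 0.2964]
ee_rot: [1.964, 2.106, 0.373]
force: [-0.5, -1.1, -7.1]
width: 0.121
[[225, 138, 77, 6, 132], [222, 142, 84, 85, 3549], [123, 171, 33, 38, 408], [235, 229, 75, 155, 3108], [297, 230, 4, 23, 44], [10, 277, 18, 12, 121], [5, 297, 31, 40, 885], [146, 361, 68, 23, 950], [10, 363, 23, 21, 226]]
0
```

Only the bin, the tape and the arm (with its shadow) changed between pictures, and the hold is steady.

Run:
```python
from cell import arm
print(arm.sign_off())
```

```text
the job is handed in; nothing more can be done
None
```

I moved the tape dispenser from the lid to the blue mat, then raised the lid by its handle to about 45° and handed the job in with the gripper still holding it. The clock stood at about 18 s of the allowed 58 s.

- **Dispenser:** it stands upright, wholly on the mat and near its centre. I felt contact at the predicted height before letting go, at about 23 N wrist force.
- **Lid angle:** the arm's position gave 45.3–46.3°, the top camera about 44.5–45° and the side camera about 45.5°. They differ by up to about 2°, mainly because of an uncertainty of a few mm in the bin's position.
- **Hold:** over the last second before hand-in the arm and lid did not move. The grip was set to 35 N and the jaws stayed closed on the bar. The wrist force was about 7 N, more than the 2–3 N expected at the handle, but falling.
- **Everything else:** comparing the first and last top views, only the bin lid, the dispenser, and the arm and its shadow changed.

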